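# Pen the capped stanchion castings

### The job

Two of the four cast aluminium stanchions wear a square cap on top, the inspector's mark for cracked rejects. Push these two low down along the table, standing and without lifting them, into the open reject pen on the left, then slide the pen's gate fully shut. Do not move the two sound stanchions with ball tops or the other parts.

Things in the scene. Friction and masses are not known exactly. Their poses are not given: they have to be found in the camera images.
- reject_a: cast aluminium stanchion, 64 mm tall, mass about 0.12 kg: round foot 34 mm across with an upright 14 mm rim, slim shaft 14 mm thick from height 24 to 44 mm, on top a flat square cap, 22 x 22 x 14 mm: the inspector's reject mark. Origin at the centre of its underside, z up. It slides standing when pushed at the foot; pushed at the shaft it may topple.
- reject_b: cast aluminium stanchion, 64 mm tall, mass about 0.12 kg: round foot 34 mm across with an upright 14 mm rim, slim shaft 14 mm thick from height 24 to 44 mm, on top a flat square cap, 22 x 22 x 14 mm: the inspector's reject mark. Origin at the centre of its underside, z up. It slides standing when pushed at the foot; pushed at the shaft it may topple.
- sound_a: cast aluminium stanchion, 66 mm tall, mass about 0.12 kg: round foot 34 mm across with an upright 14 mm rim, slim shaft 14 mm thick from height 24 to 44 mm, on top a round ball 20 mm across: a sound part. Origin at the centre of its underside, z up. It slides standing when pushed at the foot; pushed at the shaft it may topple.
- sound_b: cast aluminium stanchion, 66 mm tall, mass about 0.12 kg: round foot 34 mm across with an upright 14 mm rim, slim shaft 14 mm thick from height 24 to 44 mm, on top a round ball 20 mm across: a sound part. Origin at the centre of its underside, z up. It slides standing when pushed at the foot; pushed at the shaft it may topple.
- pen: fixed pen of steel sheet, no floor: walls 3 mm thick, 48 mm high; inside 130 mm wide (its x -65 to +65 mm), 125 mm deep (its y 0 to 125 mm). Origin on the table at the mouth's centre; +y points into the pen, +x away from the robot along the mouth. Beside the mouth, at x -120 to -67 mm (guide) and +65 to +78 mm (keeper), 45 mm high cheeks reach out to y = -16 mm.
- gate (a joint): aluminium sliding gate across the pen's mouth, in m: 0 fully shut, 0.14 fully open. It shuts along the pen's +x, stays where it is left and takes about 2 N to slide; it stops dead at 0. Leaf 190 mm long, 4 mm thick, top at 39 mm, its plane at the pen's y = -7 mm; its leading end lies at the pen's x = 72 mm minus the joint value.
- gate_tab (a point): point on the gate's upright push tab near its leading end: a plate 4 mm thick (along the pen's x), standing out from the leaf to the pen's y = -49 mm, from 6 to 46 mm high. The point lies mid-thickness in the plate, 13 mm inside its outer edge, 26 mm above the table. Push the tab along the pen's +x to shut the gate.
- drive_bogie: geared axle set with four wheels, 70 x 69 x 31 mm, origin at the centre of its underside; bystander
- gear_box_small: small brass U-bracket gearbox, 36 x 103 (its y) x 28 mm, origin at the centre of its underside; bystander
- angle_bracket: brass angle bracket, 32 x 42 x 29 mm, origin at the centre of its underside; bystander
Things that resemble listed ones, but are neither listed nor needed, are in the scene too. Leave any black, blue or red look-alike of the reject_b alone.

How it is judged:
On the way, in this order (a step that is already met when the one before it is completed fails the run):
1. both square-capped stanchions stand inside the pen (x of reject_a in the frame of pen between -0.064 and 0.064 m and y of reject_a in the frame of pen between 0.012 and 0.124 m and angle between each of reject_a, reject_b's own z axis and vertical below 0.12 rad and height (world z) of each of reject_a, reject_b below 0.006 m and x of reject_b in the frame of pen between -0.064 and 0.064 m and y of reject_b in the frame of pen between 0.012 and 0.124 m), for 0.2 s.
2. the gate is shut (value of joint gate below 0.006 m), for 0.2 s.
At the end, for the whole second after the job is handed in: Both square-capped stanchions stand upright (within 0.12 rad) and at rest on the table inside the pen, the gate is shut to within 6 mm, and both ball-topped stanchions stand within 20 mm of where they started (all of step 1 and linear speed of each of reject_a, reject_b below 0.01 m/s and value of joint gate below 0.006 m and distance of each of sound_a, sound_b from where it was at the start of the episode below 0.02 m and angle between each of sound_a, sound_b's own z axis and vertical below 0.12 rad); the robot touches nothing.
It fails at once if a stanchion topples (tilts more than 0.5 rad) (angle between any of reject_a, reject_b, sound_a, sound_b's own z axis and vertical above 0.5 rad).
It fails at once if a reject is lifted: its foot's centre rises more than 12 mm (height (world z) of any of reject_a, reject_b above 0.012 m).
It fails at once if a sound stanchion or another loose part is moved more than 20 mm (distance of any of sound_a, sound_b, drive_bogie, gear_box_small, angle_bracket from where it was at the start of the episode above 0.02 m).
It also fails if it takes over 72 s, if anything falls off the work surface, if the arm or the gripper's body presses on something with over 40 N, if the wrist force passes 120 N, or if a joint passes its speed limit or range.

### The arm

A 6-joint arm with a two-finger parallel gripper is mounted at the origin on a cart in front of the work surface, level with it; the furniture and walls round the work are solid. World frame = base frame: x ahead of the robot, y to its left, z up, the work surface at z = 0. Lengths are in m, angles in rad, forces in N, time in s.
With the tool pointing down it reaches from about 0.275 to 1 m from the base axis. Payload 8.4 kg.
Tool frame: the origin (TCP) lies at the very end of the fingers, on their centre line; the grasp point (between the pads) lies 19 mm behind it; z points along the fingers, y is the direction in which the jaws open and shut (so a half turn about z gives the same grasp; the last joint's range is limited). The gripper opens to 85 mm and grips with 20 to 120 N. Pads are 22 mm wide; open, the fingers measure 114 mm over their backs; the gripper's body (76 mm by 85 mm) begins 54 mm behind the grasp point. The pads swing forward as they close: fully open they stand 13 mm farther back than shut.
Start: joints at [1.207, 0.353, 1.633, -0, 1.155, -0.002], TCP at [0.221, 0.585, 0.231] pointing down, gripper open.
Joint ranges: [-2.63, 2.63], [-0.92, 2.1], [0.06, 2.66], [-1.3, 4.44], [0, 2.69], [-3.02, 3.02]. Speed limits (rad/s): [2.22, 2.22, 2.79, 3.14, 3.14, 3.14].

### API

Orientations are given as a 3x3 rotation matrix whose columns are the frame's x, y, z axes.
In Python, from workcell import manip gives the robot as it stands.
- The arm moves only by the tool step_arm, never from a script. Its argument "commands" is a list of rows, each a list of 7 numbers: the shift along the world's x, y, z in units of 0.5 m (1.0 is 0.5 m), then the turn, a rotation vector about the world's x, y, z in units of 120 degrees (1.0 is 120 degrees), then the closure, from -1 (fully open) to 1 (shut). In form: [[dx, dy, dz, wx, wy, wz, grip], ...]. A call has exactly 5 rows; each row is the pose to reach, as a shift and turn from the pose commanded when the call began; what a row does not reach only later rows make up. A row lasts 1/10 s, in which the tool goes at most 50 mm and 8.59 degrees, less where a joint would pass 70% of its speed; a pose out of reach is approached as far as the arm can. A call with a number of a shift or a turn outside -1 to 1 is refused whole. A call with a gripper value outside its range is refused whole. The fingers move at their own pace and stop on an object; "grip_force" is the grip in N (left out, the last holds). Time passes only in rows, so rows that repeat a pose let the fingers close, or fill a call up. It gives the time, the measured TCP pose, the force and the opening at its end, in the units of the state.
- manip.read_state(): the state, without advancing time (a new reading comes with each control period).
- manip.read_camera(name): name is "scene" or "top"; returns the picture (400x640x3 uint8, blue, green, red); there is no depth.
- manip.camera_params(name): a dict with "fx", "fy", "cx", "cy" (pixels), "dist_coeffs" ([k1, k2, p1, p2, k3] as OpenCV has them; the pictures are not rectified), "T" (4x4, takes a point from camera to world coordinates). Camera axes: x right, y down, z forward; pixel columns grow to the right and rows downward; lengths in m; the calibration is good to about 2 mm. A picture is of the moment at which its call begins. camera_params takes no time and is no camera call.
- manip.sign_off(): hands the job in, once; it reports no verdict.
The state is a dict: "t": time; "joint_pos": joint angles; "dq": joint speeds; "joint_efforts": joint torques, N m; "position": TCP position; "ee_rot": TCP orientation; "contact_force": force on the tool from outside, world axes, zero at the start; "wrist_torque": the same for the moment, N m; "finger_gap": finger opening in m.
Only numpy, scipy, OpenCV 4.12 (cv2) and the standard library are available. Lean on these libraries where they do the work, as an engineer would, in place of code of your own. Each camera call takes 0.05 s, during which the arm holds its last target.

## Working session

There is one attempt and no reset: what is moved stays moved. The work goes in short steps, Python scripts to look and compute and a tool call to move; the robot and the scene stay as the last step left them, time stands still between calls to the robot, and variables do not carry over. Pictures are saved under pics/ and viewed, and the job is handed in when it is done.

Besides the shell and the picture viewer there is one more tool, called after "Call:" as a command line: name --pt "numbers of a row" for each row, then --argument value for the rest. step_arm: Moves the arm, as the interface text tells. Its arguments: {"type":"object","properties":{"commands":{"type":"array"},"grip_force":{"type":"number"}},"required":["commands"]}

```bash
mkdir -p pics; ls; python3 - <<'E'
from workcell import manip
import cv2
s=manip.read_state();print(s)
for n in("scene","top"):
    cv2.imwrite(f"pics/{n}0.png",manip.read_camera(n)); print(n,manip.camera_params(n))
E
```

```text
pics
{'t': 0.0, 'joint_pos': array([ 1.20660850e+00,  3.53649433e-01,  1.63416584e+00, -1.00446027e-05,
        1.15517637e+00, -2.41947702e-03]), 'dq': array([ 0.00030632, -0.00086561, -0.00102381, -0.00019498,  0.00107149,
       -0.00159059]), 'joint_efforts': array([ 1.00584715e-03, -6.05252552e+01, -3.42067158e+01,  5.36277855e-05,
        9.16234130e-03, -1.26840430e-05]), 'position': array([0.22104625, 0.58408469, 0.2305473 ]), 'ee_rot': array([[-9.35273855e-01,  3.53924534e-01, -4.89720883e-04],
       [ 3.53924872e-01,  9.35272937e-01, -1.31050995e-03],
       [-5.79893211e-06, -1.39901009e-03, -9.99999021e-01]]), 'contact_force': array([ 1.53851338, -0.47940068, -0.83147919]), 'wrist_torque': array([-0.02014233, -0.00165402, -0.03046493]), 'finger_gap': 0.08545419442588216}
scene {'fx': 484.79868329821693, 'fy': 484.79868329821693, 'cx': 317.8934983086776, 'cy': 200.00189011574818, 'dist_coeffs': array([-0.07013984,  0.        ,  0.        ,  0.        ,  0.        ]), 'T': array([[-0.82286135, -0.44642064,  0.35157903,  0.26465997],
       [-0.56800011,  0.62811975, -0.53182841,  0.40906736],
       [ 0.01658545, -0.63731796, -0.77042244,  0.73221848],
       [ 0.        ,  0.        ,  0.        ,  1.        ]])}
top {'fx': 413.4125651634829, 'fy': 413.4125651634829, 'cx': 316.3172519411417, 'cy': 194.59820030416117, 'dist_coeffs': array([-0.09189694,  0.        ,  0.        ,  0.        ,  0.        ]), 'T': array([[-0.0055637 , -0.99909753,  0.04210901,  0.52090484],
       [-0.99975171,  0.00646609,  0.0213241 , -0.06285087],
       [-0.02157714, -0.04197991, -0.99888544,  0.96525231],
       [ 0.        ,  0.        ,  0.        ,  1.        ]])}
```

View pics/scene0.png

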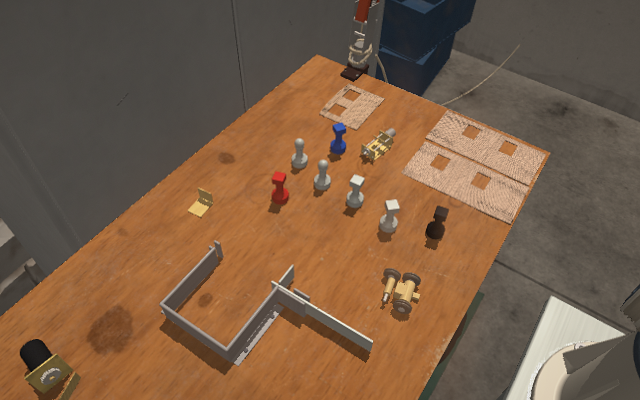

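View pics/top0.png

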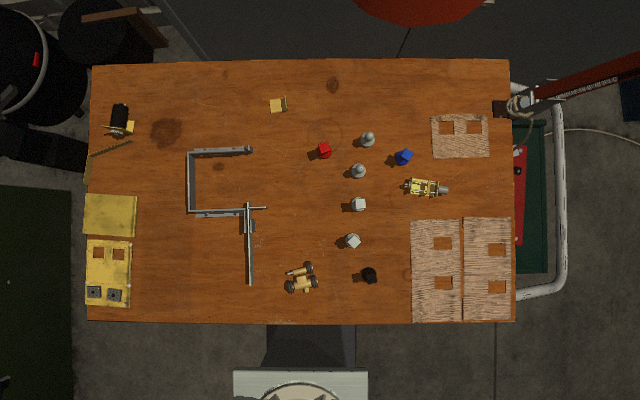

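```bash
python3 - <<'E'
import cv2
a=cv2.imread("pics/top0.png")[120:310,170:430]
cv2.imwrite("pics/topc.png",cv2.resize(a,None,fx=3,fy=3,interpolation=cv2.INTER_CUBIC))
a=cv2.imread("pics/scene0.png")[120:360,150:460]
cv2.imwrite("pics/scenec.png",cv2.resize(a,None,fx=2.5,fy=2.5,interpolation=cv2.INTER_CUBIC))
E
```

```text
(no output)
```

View pics/topc.png

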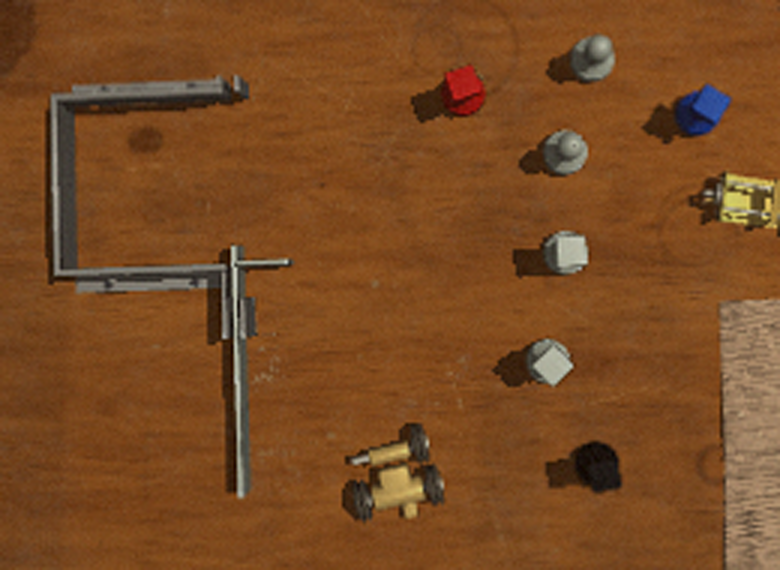

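View pics/scenec.png

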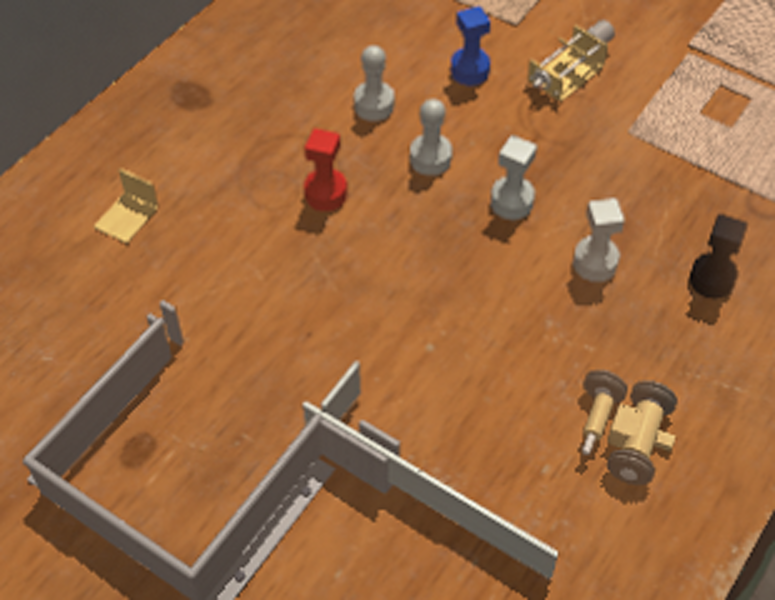

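```bash
cat > h.py <<'E'
import numpy as np, cv2
from workcell import manip
def ray(n,p):
    c=manip.camera_params(n);K=np.array([[c['fx'],0,c['cx']],[0,c['fy'],c['cy']],[0,0,1.]])
    u=cv2.undistortPoints(np.array([[p]],float),K,c['dist_coeffs'])[0,0]
    T=c['T'];return T[:3,3],T[:3,:3]@np.array([u[0],u[1],1.])
def plane(n,p,z):
    o,d=ray(n,p);return o+d*(z-o[2])/d[2]
def tri(a,b):
    o1,d1=ray('top',a);o2,d2=ray('scene',b)
    s=np.linalg.lstsq(np.stack([d1,-d2],1),o2-o1,rcond=None)[0]
    p,q=o1+s[0]*d1,o2+s[1]*d2;return (p+q)/2,np.linalg.norm(p-q)
E
cat > m.py <<'E'
from h import *
T=lambda x,y:(x/3+170-.33,y/3+120-.33); S=lambda x,y:(x/2.5+150-.3,y/2.5+120-.3)
np.set_printoptions(precision=4,suppress=True)
for n,a,b in [("capB",(571,250),(518,151)),("capA",(550,362),(605,212)),("soundNear",(570,145),(433,104)),("soundFar",(598,45),(374,50)),
 ("backfar",(55,97),(32,462)),("backnear",(55,273),(195,577)),("tabend",(290,262),(358,365)),("gateTrail",(241,496),(556,552)),("gatelead",(236,248),(308,405))]:
    print(n,*tri(T(*a),S(*b)))
for n,f,z in [("B",(566,253),.014),("A",(549,362),.014),("sN",(565,153),.014),("sF",(592,60),.014),("red",(464,93),.014),("bogieTL",(347,430),.02),("bogieR",(445,480),.02),("bogieTop",(415,425),.03),("keeper",(240,88),.045),("keeperend",(247,88),.045),("farwallinner",(220,92),.048),("nearwall",(220,268),.048),("guideend",(255,330),.045)]:
    print(n,plane('top',T(*f),z))
for n,f,z in [("B",(512,192),.014),("A",(596,252),.014),("keeper",(172,305),.045),("bogieL",(588,450),.01)]:
    print('sc',n,plane('scene',S(*f),z))
E
python3 m.py
```

```text
capB [ 0.5403 -0.1391  0.0574] 0.0004657922213049242
capA [ 0.4581 -0.1233  0.0594] 0.0011030165594006602
soundNear [ 0.617  -0.1387  0.0622] 0.0008512163712775547
soundFar [ 0.69   -0.1605  0.0623] 0.0007224158168865764
backfar [0.659  0.2497 0.0404] 0.0007617171636878349
backnear [0.5247 0.2476 0.0426] 0.001233994649218482
tabend [0.5338 0.0704 0.0372] 0.0024002019729033207
gateTrail [0.3579 0.1079 0.036 ] 0.001458813107084575
gatelead [0.5444 0.1121 0.0325] 0.0018294575713090192
B [ 0.5387 -0.139   0.014 ]
A [ 0.4555 -0.1253  0.014 ]
sN [ 0.6156 -0.139   0.014 ]
sF [ 0.6876 -0.1607  0.014 ]
red [ 0.6627 -0.0617  0.014 ]
bogieTL [0.4049 0.029  0.02  ]
bogieR [ 0.3668 -0.0454  0.02  ]
bogieTop [ 0.4098 -0.0233  0.03  ]
keeper [0.6636 0.1065 0.045 ]
keeperend [0.6635 0.1012 0.045 ]
farwallinner [0.6603 0.1211 0.048 ]
nearwall [0.5284 0.1207 0.048 ]
guideend [0.4822 0.095  0.045 ]
sc B [ 0.5396 -0.1351  0.014 ]
sc A [ 0.4574 -0.1218  0.014 ]
sc keeper [0.6646 0.11   0.045 ]
sc bogieL [0.3812 0.023  0.01  ]
```

Call:
step_arm --pt "0.04 -0.09 0 0 0 0.035 -1" --pt "0.08 -0.18 0 0 0 0.07 -1" --pt "0.12 -0.27 0 0 0 0.105 -1" --pt "0.16 -0.36 0 0 0 0.14 -1" --pt "0.2 -0.45 0 0 0 0.173 -1" --grip_force 20

```text
t: 0.6
position: [0.3214, 0.3576, 0.2311]
ee_rot: [[-1.0, -0.004, -0.0], [-0.004, 1.0, -0.0], [0.0, -0.0, -1.0]]
contact_force: [1.0, -0.4, 0.6]
finger_gap: 0.0849
```

Call:
step_arm --pt "0.04 -0.09 0 0 0 0 -1" --pt "0.08 -0.18 0 0 0 0 -1" --pt "0.12 -0.27 0 0 0 0 -1" --pt "0.16 -0.36 0 0 0 0 -1" --pt "0.2 -0.45 0 0 0 0 -1"

```text
t: 1.1
position: [0.4215, 0.1326, 0.2313]
ee_rot: [[-1.0, -0.001, 0.0], [-0.001, 1.0, 0.0], [-0.0, 0.0, -1.0]]
contact_force: [0.5, 0.1, 0.4]
finger_gap: 0.0856
```

Call:
step_arm --pt "0.04 -0.09 0 0 0 0 -1" --pt "0.08 -0.18 0 0 0 0 -1" --pt "0.12 -0.27 0 0 0 0 -1" --pt "0.16 -0.36 0 0 0 0 -1" --pt "0.2 -0.45 0 0 0 0 -1"

```text
t: 1.6
position: [0.5215, -0.0926, 0.2312]
ee_rot: [[-1.0, -0.0, -0.0], [-0.0, 1.0, 0.0], [0.0, 0.0, -1.0]]
contact_force: [0.4, 0.3, 0.4]
finger_gap: 0.0855
```

Call:
step_arm --pt "0.02 -0.05 0 0 0 0 -1" --pt "0.035 -0.09 0 0 0 0 -1" --pt "0.035 -0.091 -0.08 0 0 0 -1" --pt "0.035 -0.091 -0.16 0 0 0 -1" --pt "0.035 -0.091 -0.22 0 0 0 -1"

```text
t: 2.1
position: [0.5376, -0.136, 0.119]
ee_rot: [[-1.0, 0.0, -0.002], [0.0, 1.0, 0.0], [0.002, 0.0, -1.0]]
contact_force: [0.4, -0.3, -0.6]
finger_gap: 0.0855
```

```bash
python3 - <<'E'
from workcell import manip
import cv2
print(manip.read_state()['position'])
a=manip.read_camera('scene')[90:290,230:480]; b=manip.read_camera('top')[100:300,230:480]
import numpy as np
cv2.imwrite("pics/v1.png",cv2.resize(np.hstack([a,b]),(800,320),interpolation=cv2.INTER_CUBIC))
E
```

```text
[ 0.53761597 -0.13603837  0.11899147]
```

View pics/v1.png

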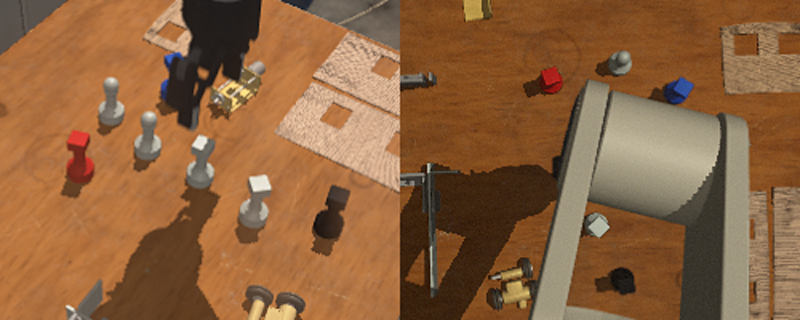

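Call:
step_arm --pt "0 -0.003 -0.05 0 0 0 -1" --pt "0.001 -0.003 -0.1 0 0 0 -1" --pt "0.001 -0.003 -0.15 0 0 0 -1" --pt "0.001 -0.003 -0.2 0 0 0 -1" --pt "0.001 -0.003 -0.234 0 0 0 -1"

```text
t: 2.7
position: [0.5398, -0.1375, 0.0044]
ee_rot: [[-1.0, -0.001, 0.0], [-0.001, 1.0, -0.0], [-0.0, -0.0, -1.0]]
contact_force: [0.1, 0.2, 0.1]
finger_gap: 0.0853
```

```bash
python3 - <<'E'
from workcell import manip
import cv2
a=manip.read_camera('scene')[120:270,230:430]
s=manip.read_state();print(s['position'],s['contact_force'])
cv2.imwrite("pics/v2.png",cv2.resize(a,(800,600),interpolation=cv2.INTER_CUBIC))
E
```

```text
[ 0.53857056 -0.1371955   0.00241835] [-2.04969649 -0.00384712 -2.08673098]
```

View pics/v2.png

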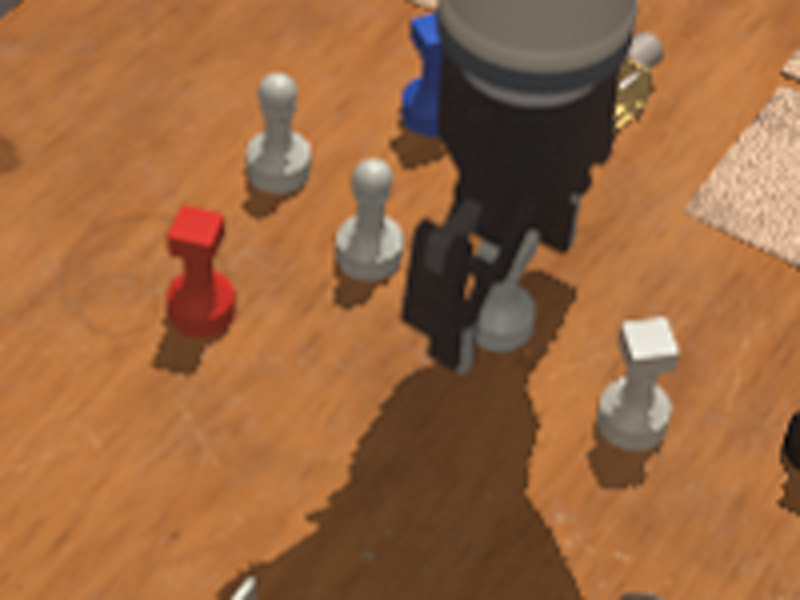

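Call:
step_arm --pt "0 0 0 0 0 0 -0.4" --pt "0 0 0 0 0 0 -0.1" --pt "0 0 0 0 0 0 0.1" --pt "0 0 0 0 0 0 0.2" --pt "0 0 0 0 0 0 0.3"

```text
t: 3.25
position: [0.54, -0.1377, 0.0055]
ee_rot: [[-1.0, -0.001, 0.002], [-0.001, 1.0, -0.001], [-0.002, -0.001, -1.0]]
contact_force: [-0.6, -0.4, 8.3]
finger_gap: 0.032
```

Call:
step_arm --pt "0 0 0 0 0 0 0.3" --pt "0 0 0 0 0 0 0.3" --pt "0 0 0 0 0 0 0.3" --pt "0 0 0 0 0 0 0.3" --pt "0 0 0 0 0 0 0.3"

```text
t: 3.75
position: [0.54, -0.1377, 0.0056]
ee_rot: [[-1.0, -0.001, 0.002], [-0.001, 1.0, -0.0], [-0.002, -0.0, -1.0]]
contact_force: [-2.1, -0.4, 7.6]
finger_gap: 0.0322
```

```bash
python3 - <<'E'
from workcell import manip
import cv2
a=manip.read_camera('scene')[120:270,230:430]
s=manip.read_state();print(s['position'],s['contact_force'],s['finger_gap'])
cv2.imwrite("pics/v3.png",cv2.resize(a,(800,600),interpolation=cv2.INTER_CUBIC))
E
```

```text
[ 0.5400277  -0.13768539  0.0055581 ] [-1.15388343 -0.95361258  8.02532632] 0.032395569209921767
```

View pics/v3.png

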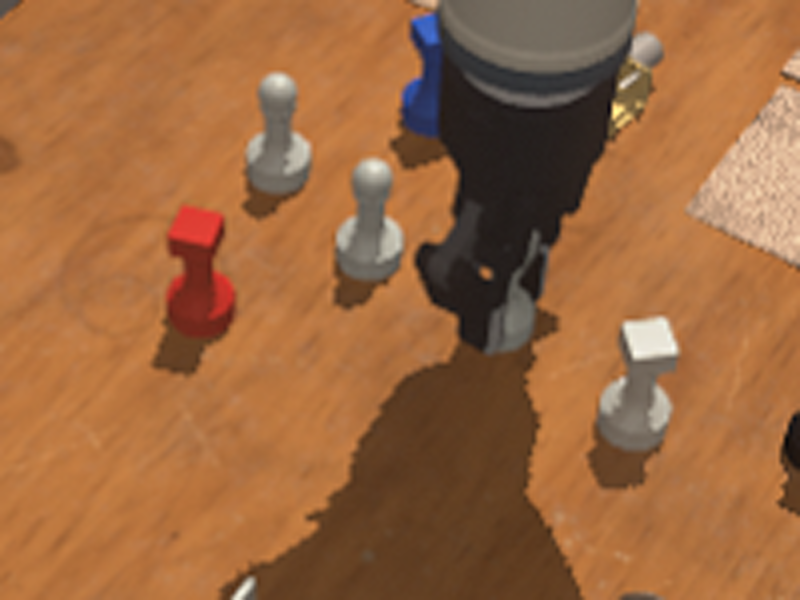

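Call:
step_arm --pt "0 0.01 0.001 0 0 0 0.3" --pt "0 0.03 0.002 0 0 0 0.3" --pt "0 0.06 0.002 0 0 0 0.3" --pt "0 0.1 0.002 0 0 0 0.3" --pt "0.01 0.14 0.002 0 0 0 0.3"

```text
t: 4.3
position: [0.5439, -0.0662, 0.0056]
ee_rot: [[-1.0, -0.001, -0.0], [-0.001, 1.0, -0.0], [0.0, -0.0, -1.0]]
contact_force: [0.3, -2.3, 3.4]
finger_gap: 0.0321
```

```bash
python3 - <<'E'
from workcell import manip
import cv2
a=manip.read_camera('scene')[130:280,230:430]
s=manip.read_state();print(s['position'],s['contact_force'],s['finger_gap'])
cv2.imwrite("pics/v4.png",cv2.resize(a,(800,600),interpolation=cv2.INTER_CUBIC))
E
```

```text
[ 0.54476625 -0.06368552  0.00560307] [-0.25832865  5.14188026  2.43626165] 0.03248186734303291
```

View pics/v4.png

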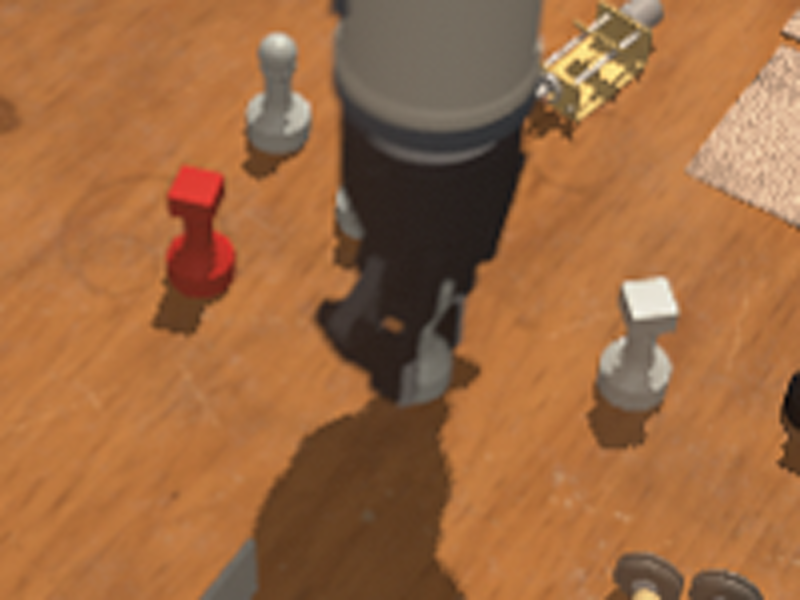

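Call:
step_arm --pt "0.02 0.05 0 0 0 0 0.3" --pt "0.045 0.1 0 0 0 0 0.3" --pt "0.07 0.15 0 0 0 0 0.3" --pt "0.095 0.2 0 0 0 0 0.3" --pt "0.12 0.25 0 0 0 0 0.3"

```text
t: 4.85
position: [0.6041, 0.059, 0.0056]
ee_rot: [[-1.0, -0.001, -0.001], [-0.001, 1.0, -0.001], [0.001, -0.001, -1.0]]
contact_force: [-1.9, -3.6, 5.3]
finger_gap: 0.0322
```

Call:
step_arm --pt "0.01 0.05 0 0 0 0 0.3" --pt "0.02 0.1 0 0 0 0 0.3" --pt "0.03 0.15 0 0 0 0 0.3" --pt "0.04 0.2 0 0 0 0 0.3" --pt "0.05 0.23 0 0 0 0 0.3"

```text
t: 5.35
position: [0.6289, 0.1746, 0.0056]
ee_rot: [[-1.0, -0.002, -0.0], [-0.002, 1.0, -0.0], [0.0, -0.0, -1.0]]
contact_force: [-1.1, -4.1, 7.1]
finger_gap: 0.0319
```

```bash
python3 - <<'E'
from workcell import manip
import cv2
a=manip.read_camera('scene')[190:370,140:380]
s=manip.read_state();print(s['position'],s['contact_force'],s['finger_gap'])
cv2.imwrite("pics/v5.png",cv2.resize(a,(800,600),interpolation=cv2.INTER_CUBIC))
E
```

```text
[0.62998806 0.17636654 0.00570702] [0.55385265 1.64683768 0.14311091] 0.03225844731464596
```

View pics/v5.png

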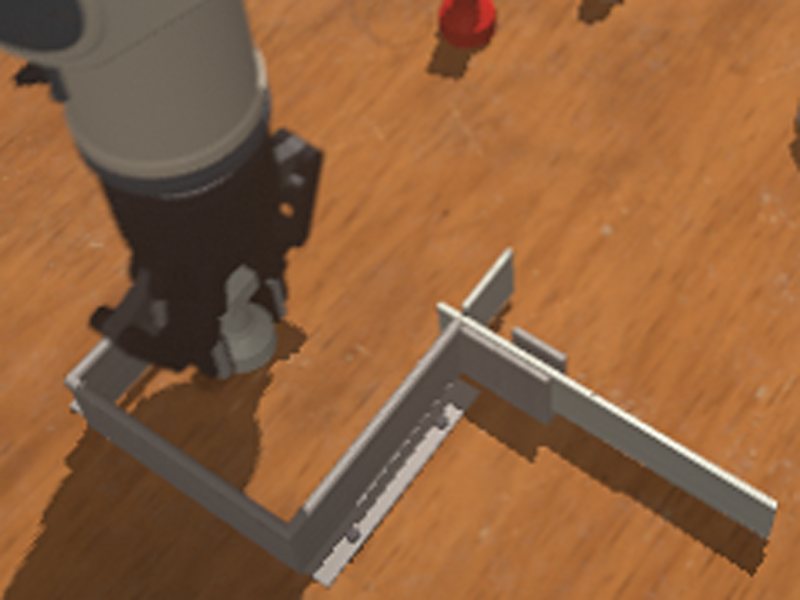

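Call:
step_arm --pt "0 0 0 0 0 0 0.15" --pt "0 0 0 0 0 0 0.05" --pt "0 0 0 0 0 0 -0.1" --pt "0 0 0 0 0 0 -0.2" --pt "0 0 0 0 0 0 -0.2"

```text
t: 5.9
position: [0.6291, 0.172, 0.0052]
ee_rot: [[-1.0, 0.0, -0.0], [0.0, 1.0, -0.0], [0.0, -0.0, -1.0]]
contact_force: [-0.3, -0.3, -0.0]
finger_gap: 0.0513
```

Call:
step_arm --pt "0 0 0.02 0 0 0 -0.2" --pt "0 0 0.08 0 0 0 -0.2" --pt "0 0 0.16 0 0 0 -0.2" --pt "0 0 0.24 0 0 0 -0.2" --pt "0 0 0.3 0 0 0 -0.2"

```text
t: 6.4
position: [0.63, 0.1726, 0.1588]
ee_rot: [[-1.0, -0.0, 0.003], [-0.0, 1.0, 0.001], [-0.003, 0.001, -1.0]]
contact_force: [0.4, -0.0, -0.2]
finger_gap: 0.0511
```

```bash
python3 - <<'E'
from workcell import manip
import cv2
a=manip.read_camera('scene')[190:370,140:380]
s=manip.read_state();print(s['position'],s['contact_force'],s['finger_gap'])
cv2.imwrite("pics/v6.png",cv2.resize(a,(800,600),interpolation=cv2.INTER_CUBIC))
E
```

```text
[0.63227452 0.17320802 0.16360146] [1.78107443 0.20386604 3.64122989] 0.05124932126074239
```

View pics/v6.png

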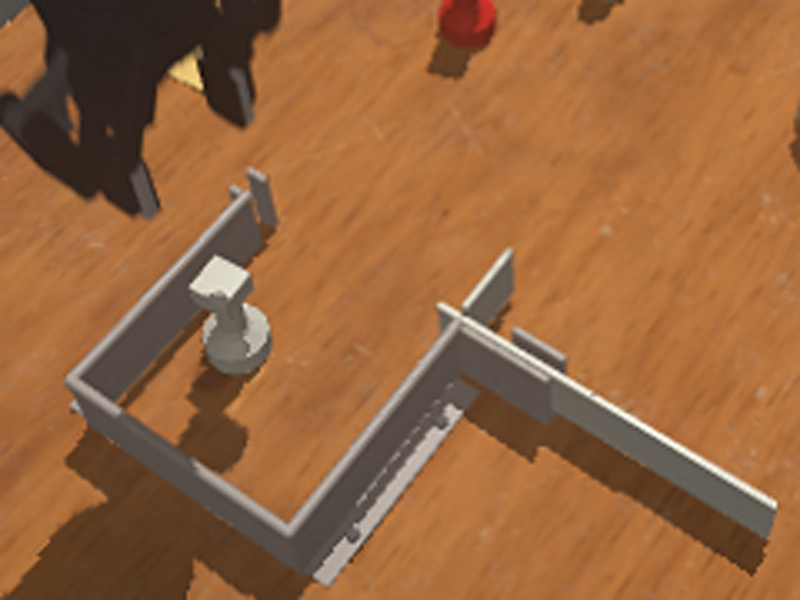

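Call:
step_arm --pt "-0.03 -0.06 0 0 0 0 -0.5" --pt "-0.07 -0.13 0 0 0 0 -1" --pt "-0.11 -0.2 0 0 0 0 -1" --pt "-0.15 -0.27 0 0 0 0 -1" --pt "-0.19 -0.34 0 0 0 0 -1"

```text
t: 6.95
position: [0.5333, 0.0013, 0.1559]
ee_rot: [[-1.0, -0.001, 0.001], [-0.001, 1.0, -0.0], [-0.001, -0.0, -1.0]]
contact_force: [-0.1, 0.1, -0.5]
finger_gap: 0.0853
```

Call:
step_arm --pt "-0.04 -0.07 0 0 0 0 -1" --pt "-0.08 -0.13 0 0 0 0 -1" --pt "-0.12 -0.2 0 0 0 0 -1" --pt "-0.156 -0.251 -0.02 0 0 0 -1" --pt "-0.156 -0.251 -0.06 0 0 0 -1"

```text
t: 7.45
position: [0.4552, -0.1256, 0.1266]
ee_rot: [[-1.0, 0.002, 0.002], [0.002, 1.0, -0.001], [-0.002, -0.001, -1.0]]
contact_force: [-0.8, 0.3, -0.7]
finger_gap: 0.0855
```

```bash
python3 - <<'E'
from workcell import manip
import cv2
a=manip.read_camera('scene')[130:280,300:500]
s=manip.read_state();print(s['position'],s['contact_force'],s['finger_gap'])
cv2.imwrite("pics/v7.png",cv2.resize(a,(800,600),interpolation=cv2.INTER_CUBIC))
E
```

```text
[ 0.45407641 -0.12413984  0.12333783] [-2.11995742  1.52065159 -2.83151398] 0.08557187284863983
```

View pics/v7.png

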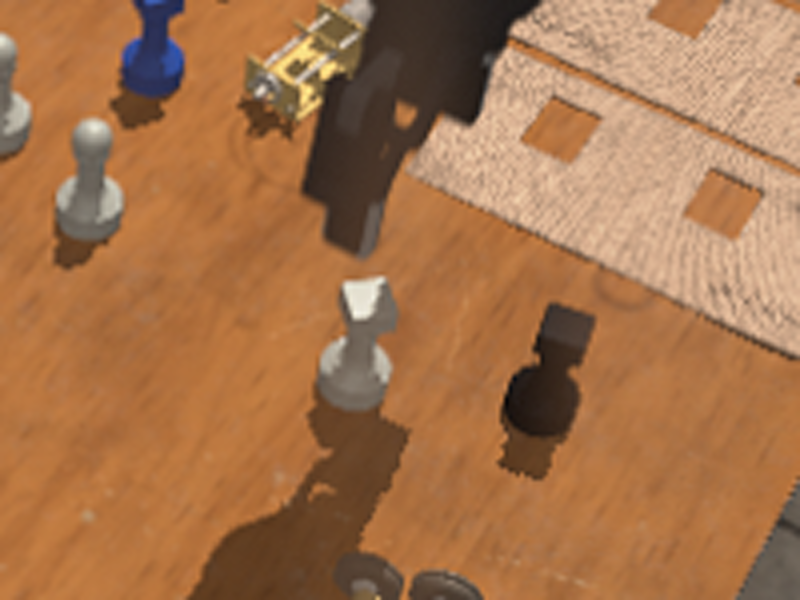

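Call:
step_arm --pt "0 0 -0.06 0 0 0 -1" --pt "0 0 -0.12 0 0 0 -1" --pt "0 0 -0.18 0 0 0 -1" --pt "0 0 -0.22 0 0 0 -1" --pt "0 0 -0.239 0 0 0 -1"

```text
t: 8.0
position: [0.4557, -0.1225, 0.0047]
ee_rot: [[-1.0, -0.001, -0.002], [-0.001, 1.0, 0.001], [0.002, 0.001, -1.0]]
contact_force: [0.4, 0.3, 0.1]
finger_gap: 0.0858
```

Call:
step_arm --pt "0 0 0 0 0 0 -0.4" --pt "0 0 0 0 0 0 -0.1" --pt "0 0 0 0 0 0 0.1" --pt "0 0 0 0 0 0 0.2" --pt "0 0 0 0 0 0 0.3"

```text
t: 8.5
position: [0.457, -0.1232, 0.0069]
ee_rot: [[-1.0, -0.001, 0.002], [-0.001, 1.0, -0.001], [-0.002, -0.001, -1.0]]
contact_force: [-1.4, -0.2, 8.7]
finger_gap: 0.0323
```

Call:
step_arm --pt "0 0 0 0 0 0 0.3" --pt "0 0 0 0 0 0 0.3" --pt "0 0.01 0 0 0 0 0.3" --pt "0 0.02 0 0 0 0 0.3" --pt "0 0.04 0 0 0 0 0.3"

```text
t: 9.0
position: [0.4577, -0.1038, 0.0069]
ee_rot: [[-1.0, -0.0, 0.003], [-0.0, 1.0, -0.001], [-0.003, -0.001, -1.0]]
contact_force: [-1.1, -4.5, 5.9]
finger_gap: 0.0324
```

```bash
python3 - <<'E'
from workcell import manip
import cv2
a=manip.read_camera('scene')[130:280,300:500]
s=manip.read_state();print(s['position'],s['contact_force'],s['finger_gap'])
cv2.imwrite("pics/v8.png",cv2.resize(a,(800,600),interpolation=cv2.INTER_CUBIC))
E
```

```text
[ 0.45755435 -0.10258781  0.00689851] [0.10969287 0.19582544 7.07176225] 0.03189092793130046
```

View pics/v8.png

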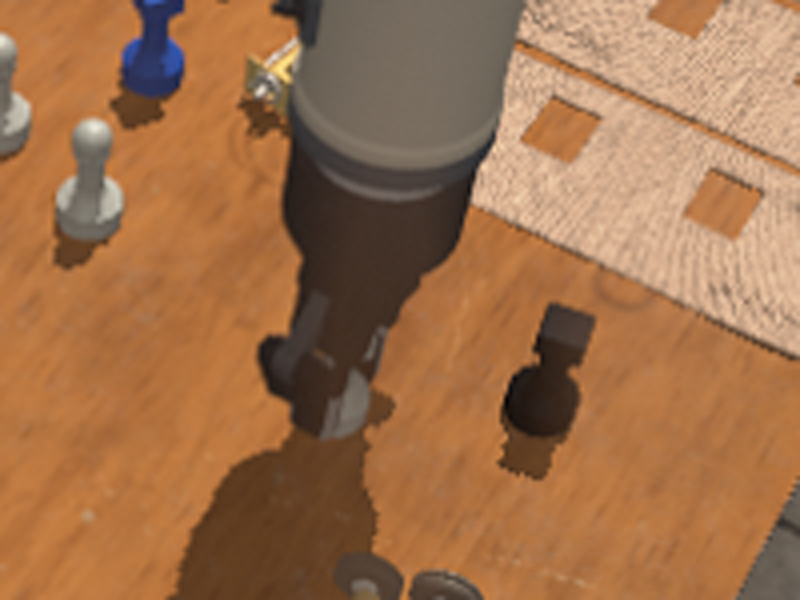

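Call:
step_arm --pt "0.03 0.03 0 0 0 0 0.3" --pt "0.08 0.07 0 0 0 0 0.3" --pt "0.13 0.11 0 0 0 0 0.3" --pt "0.18 0.15 0 0 0 0 0.3" --pt "0.22 0.18 0 0 0 0 0.3"

```text
t: 9.55
position: [0.5675, -0.0121, 0.0069]
ee_rot: [[-1.0, -0.001, 0.001], [-0.001, 1.0, -0.0], [-0.001, -0.0, -1.0]]
contact_force: [-4.7, -3.7, 9.8]
finger_gap: 0.0322
```

Call:
step_arm --pt "0.02 0.03 0 0 0 0 0.3" --pt "0.03 0.07 0 0 0 0 0.3" --pt "0.03 0.11 0 0 0 0 0.3" --pt "0.03 0.15 0 0 0 0 0.3" --pt "0.03 0.19 0 0 0 0 0.3"

```text
t: 10.05
position: [0.5819, 0.0823, 0.0069]
ee_rot: [[-1.0, -0.001, 0.002], [-0.001, 1.0, -0.001], [-0.002, -0.001, -1.0]]
contact_force: [-0.3, -3.9, 7.5]
finger_gap: 0.0321
```

```bash
python3 - <<'E'
from workcell import manip
import cv2
a=manip.read_camera('scene')[190:370,140:380]
s=manip.read_state();print(s['position'],s['contact_force'],s['finger_gap'])
cv2.imwrite("pics/v9.png",cv2.resize(a,(800,600),interpolation=cv2.INTER_CUBIC))
E
```

```text
[0.58185147 0.08494056 0.00689797] [0.10841583 4.31469496 6.36094035] 0.03243890736610063
```

View pics/v9.png

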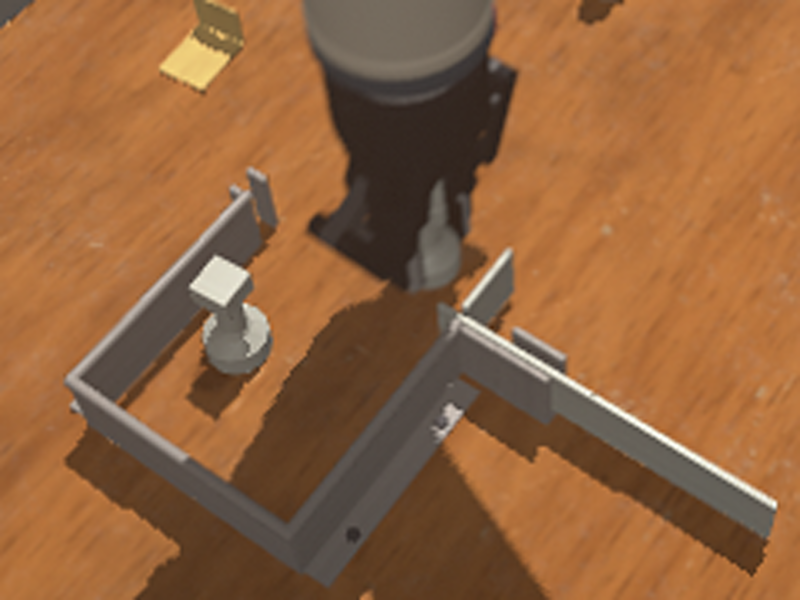

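Call:
step_arm --pt "0 0.04 0 0 0 0 0.3" --pt "-0.004 0.08 0 0 0 0 0.3" --pt "-0.008 0.12 0 0 0 0 0.3" --pt "-0.008 0.156 0 0 0 0 0.3" --pt "-0.008 0.156 0 0 0 0 0.3"

```text
t: 10.6
position: [0.5777, 0.1623, 0.0069]
ee_rot: [[-1.0, -0.002, 0.002], [-0.002, 1.0, 0.001], [-0.002, 0.001, -1.0]]
contact_force: [-0.7, 3.6, 6.4]
finger_gap: 0.0326
```

Call:
step_arm --pt "0 0 0 0 0 0 0.15" --pt "0 0 0 0 0 0 0.05" --pt "0 0 0 0 0 0 -0.1" --pt "0 0 0 0 0 0 -0.2" --pt "0 0 0 0 0 0 -0.2"

```text
t: 11.1
position: [0.5771, 0.1597, 0.0057]
ee_rot: [[-1.0, -0.0, -0.0], [-0.0, 1.0, -0.0], [0.0, -0.0, -1.0]]
contact_force: [-0.9, -0.6, 1.1]
finger_gap: 0.0515
```

Call:
step_arm --pt "0 0 0.02 0 0 0 -0.2" --pt "0 0 0.08 0 0 0 -0.2" --pt "0 0 0.16 0 0 0 -0.2" --pt "0 0 0.24 0 0 0 -0.2" --pt "0 0 0.24 0 0 0 -0.2"

```text
t: 11.6
position: [0.5808, 0.1609, 0.1321]
ee_rot: [[-1.0, -0.0, 0.009], [-0.0, 1.0, 0.003], [-0.009, 0.003, -1.0]]
contact_force: [-0.8, 1.0, -0.6]
finger_gap: 0.0514
```

```bash
python3 - <<'E'
from workcell import manip
import cv2
a=manip.read_camera('scene')[190:370,140:380]
s=manip.read_state();print(s['position'],s['contact_force'],s['finger_gap'])
cv2.imwrite("pics/v10.png",cv2.resize(a,(800,600),interpolation=cv2.INTER_CUBIC))
E
```

```text
[0.57932786 0.16051881 0.12944749] [ 1.44636297  0.3712335  -0.94542666] 0.05103456283071729
```

View pics/v10.png

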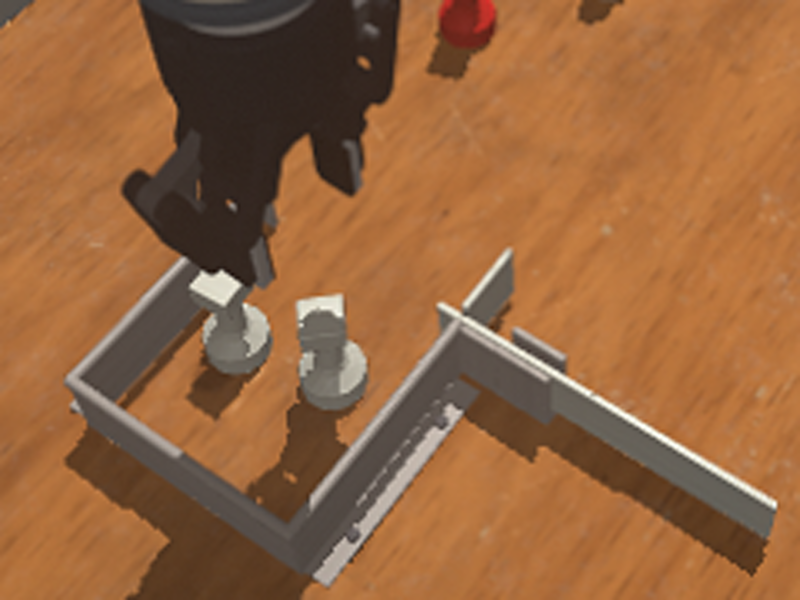

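Call:
step_arm --pt "-0.04 -0.05 0.02 0 0 0 0" --pt "-0.09 -0.11 0.02 0 0 0 0.5" --pt "-0.14 -0.17 0.02 0 0 0 1" --pt "-0.146 -0.174 0 0 0 0 1" --pt "-0.146 -0.174 -0.06 0 0 0 1"

```text
t: 12.15
position: [0.5051, 0.0725, 0.0969]
ee_rot: [[-1.0, 0.001, 0.004], [0.001, 1.0, 0.001], [-0.004, 0.001, -1.0]]
contact_force: [1.3, -0.4, -0.5]
finger_gap: -0.0004
```

```bash
python3 - <<'E'
from workcell import manip
import cv2,numpy as np
a=manip.read_camera('scene')[190:370,140:380]
s=manip.read_state();print(s['position'],s['contact_force'],s['finger_gap'])
cv2.imwrite("pics/v11.png",cv2.resize(a,(800,600),interpolation=cv2.INTER_CUBIC))
E
```

```text
[0.50215195 0.07241597 0.09166416] [-2.87515282 -0.49757427 -3.53984887] 0.0003308797621414213
```

View pics/v11.png

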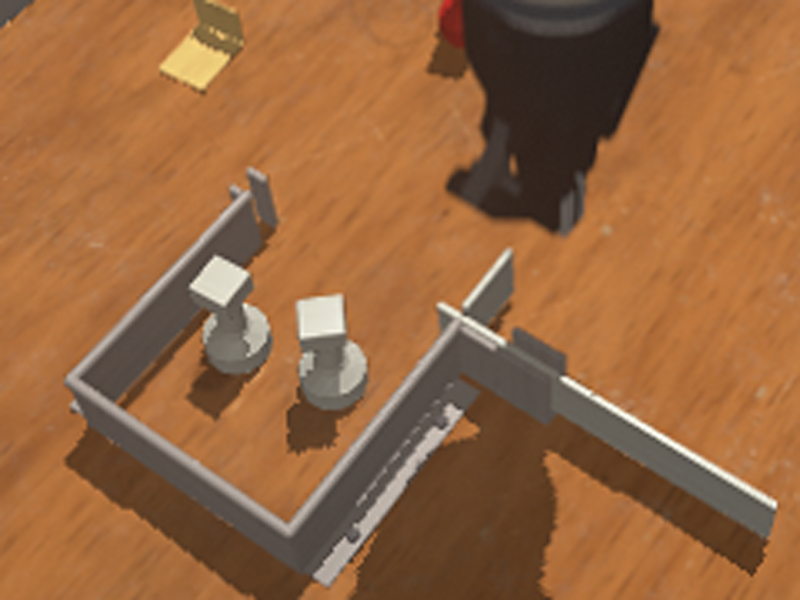

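```bash
python3 - <<'E'
from h import *
for p in [(450,185),(465,180),(520,218),(565,232),(475,203)]:
    o,d=ray('scene',(140+p[0]*.3,190+p[1]*.3))
    for x in(.492,.514): print(p,o+d*(x-o[0])/d[0])
E
```

```text
(450, 185) [0.492      0.15797022 0.2378812 ]
(450, 185) [0.514      0.13367121 0.19004352]
(465, 180) [0.492      0.14941315 0.23093778]
(465, 180) [0.514      0.12428607 0.18242818]
(520, 218) [0.492      0.1167075  0.16400577]
(520, 218) [0.514      0.08841545 0.10901906]
(565, 232) [0.492      0.08390236 0.11130073]
(565, 232) [0.514      0.0524357  0.05121369]
(475, 203) [0.492      0.14465226 0.20959609]
(475, 203) [0.514      0.11906446 0.15902122]
```

Call:
step_arm --pt "0 0 -0.04 0 0 0 1" --pt "0 0 -0.08 0 0 0 1" --pt "0 0 -0.11 0 0 0 1" --pt "0 0 -0.142 0 0 0 1" --pt "0 0 -0.142 0 0 0 1"

```text
t: 12.7
position: [0.5026, 0.0731, 0.0228]
ee_rot: [[-1.0, -0.001, -0.004], [-0.001, 1.0, -0.001], [0.004, -0.001, -1.0]]
contact_force: [-0.7, -1.1, -0.6]
finger_gap: 0.0001
```

```bash
python3 - <<'E'
from workcell import manip
import cv2,numpy as np
a=manip.read_camera('scene')[190:370,140:380]
s=manip.read_state();print(s['position'],s['contact_force'],s['finger_gap'])
cv2.imwrite("pics/v12.png",cv2.resize(a,(800,600),interpolation=cv2.INTER_CUBIC))
E
```

```text
[0.50331218 0.07319073 0.02380961] [ 0.45644809 -0.24481336  0.14919396] -0.00011815522750630135
```

View pics/v12.png

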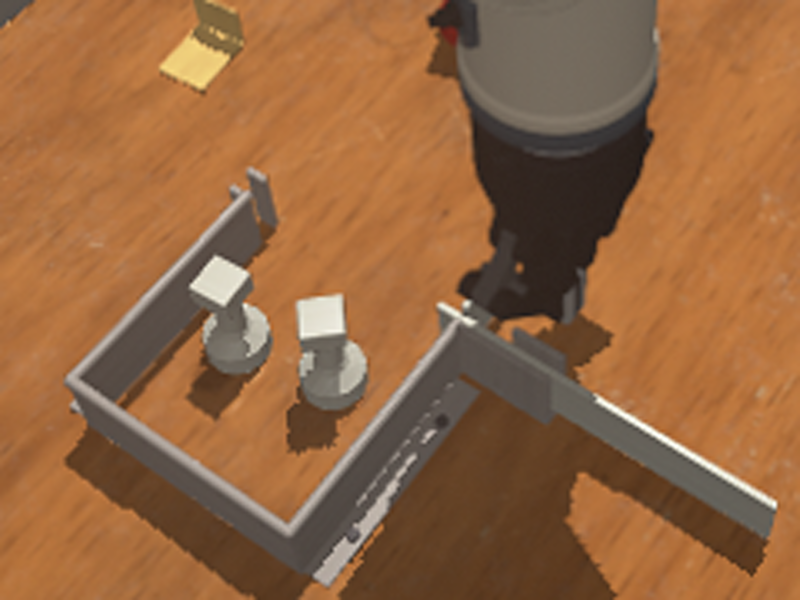

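Call:
step_arm --pt "0.02 0 0 0 0 0 1" --pt "0.04 0 0 0 0 0 1" --pt "0.06 0 0 0 0 0 1" --pt "0.08 0 0 0 0 0 1" --pt "0.1 0 0 0 0 0 1"

```text
t: 13.25
position: [0.5554, 0.0731, 0.0251]
ee_rot: [[-1.0, -0.0, 0.0], [-0.0, 1.0, 0.0], [-0.0, 0.0, -1.0]]
contact_force: [-1.4, 0.4, 1.4]
finger_gap: -0.0
```

```bash
python3 - <<'E'
from workcell import manip
import cv2,numpy as np
a=manip.read_camera('scene')[190:370,140:380]
s=manip.read_state();print(s['position'],s['contact_force'],s['finger_gap'])
cv2.imwrite("pics/v13.png",cv2.resize(a,(800,600),interpolation=cv2.INTER_CUBIC))
E
```

```text
[0.55729526 0.07310688 0.02529906] [ 1.31656817  0.09797452 -0.59613851] -0.0002579968221503279
```

View pics/v13.png

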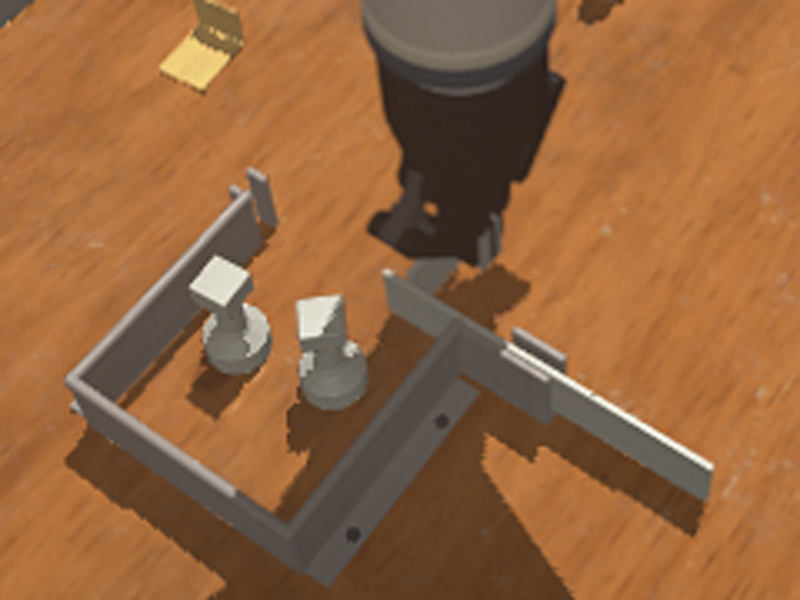

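Gate is sliding with the fingers. Continue.

Call:
step_arm --pt "0.025 0 0 0 0 0 1" --pt "0.05 0 0 0 0 0 1" --pt "0.075 0.002 0 0 0 0 1" --pt "0.1 0.002 0 0 0 0 1" --pt "0.12 0.002 0 0 0 0 1"

```text
t: 13.8
position: [0.6156, 0.0742, 0.0248]
ee_rot: [[-1.0, -0.0, 0.0], [-0.0, 1.0, 0.0], [-0.0, 0.0, -1.0]]
contact_force: [-1.2, 1.1, 1.2]
finger_gap: 0.0001
```

```bash
python3 - <<'E'
from workcell import manip
import cv2,numpy as np
a=manip.read_camera('scene')[190:370,140:380]
s=manip.read_state();print(s['position'],s['contact_force'],s['finger_gap'])
cv2.imwrite("pics/v14.png",cv2.resize(a,(800,600),interpolation=cv2.INTER_CUBIC))
E
```

```text
[0.61725919 0.07417017 0.02500557] [1.5701627  0.37972423 0.24343222] -0.00021317307789447807
```

View pics/v14.png

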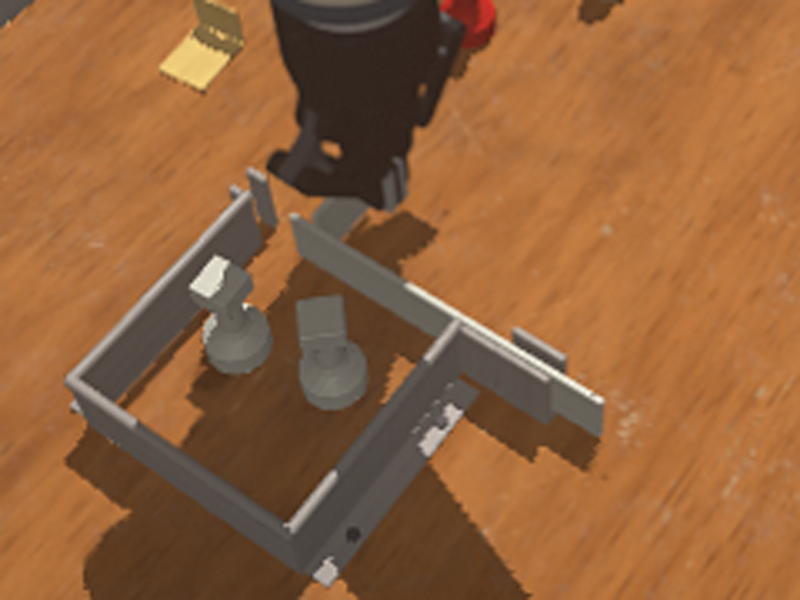

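Call:
step_arm --pt "0.01 0 0 0 0 0 1" --pt "0.02 0 0 0 0 0 1" --pt "0.03 0 0 0 0 0 1" --pt "0.035 0 0 0 0 0 1" --pt "0.04 0 0 0 0 0 1"

```text
t: 14.35
position: [0.6343, 0.0741, 0.0248]
ee_rot: [[-1.0, -0.001, -0.0], [-0.001, 1.0, 0.0], [0.0, 0.0, -1.0]]
contact_force: [-1.4, 0.9, -0.1]
finger_gap: 0.0
```

Call:
step_arm --pt "0.002 0 0 0 0 0 1" --pt "0.004 0 0 0 0 0 1" --pt "0.006 0 0 0 0 0 1" --pt "0.008 0 0 0 0 0 1" --pt "0.01 0 0 0 0 0 1"

```text
t: 14.85
position: [0.6392, 0.0741, 0.0248]
ee_rot: [[-1.0, -0.001, -0.0], [-0.001, 1.0, -0.0], [0.0, -0.0, -1.0]]
contact_force: [-1.4, 1.6, 0.2]
finger_gap: 0.0003
```

Call:
step_arm --pt "0.002 0 0 0 0 0 1" --pt "0.004 0 0 0 0 0 1" --pt "0.006 0 0 0 0 0 1" --pt "0.006 0 0 0 0 0 1" --pt "0.006 0 0 0 0 0 1"

```text
t: 15.35
position: [0.6424, 0.074, 0.0248]
ee_rot: [[-1.0, -0.001, 0.0], [-0.001, 1.0, -0.0], [-0.0, -0.0, -1.0]]
contact_force: [-0.4, -0.8, 0.1]
finger_gap: 0.0001
```

```bash
python3 - <<'E'
from workcell import manip
import cv2,numpy as np
a=manip.read_camera('scene')[190:370,140:380]
s=manip.read_state();print(s['position'],s['contact_force'],s['finger_gap'])
cv2.imwrite("pics/v15.png",cv2.resize(a,(800,600),interpolation=cv2.INTER_CUBIC))
E
```

```text
[0.64249504 0.07394411 0.02484776] [0.11951039 0.36742244 0.78730891] -0.00021983432726975933
```

View pics/v15.png

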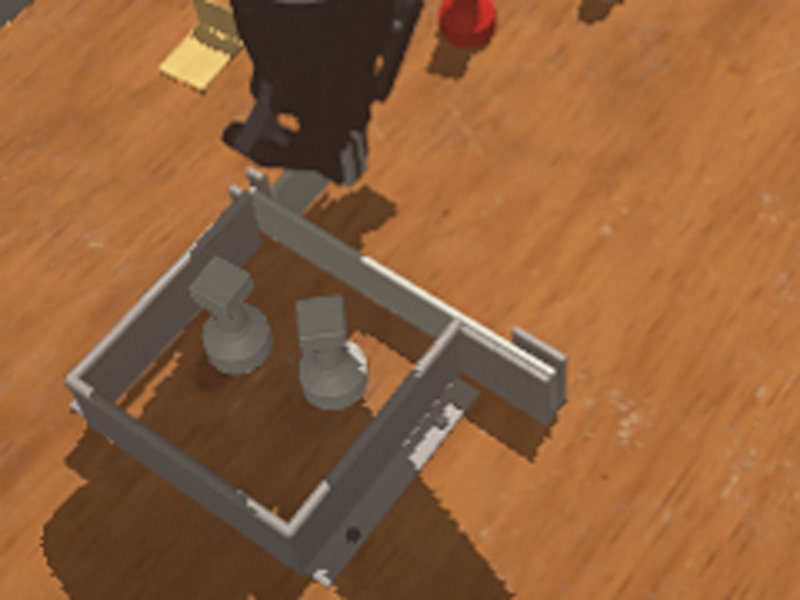

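Call:
step_arm --pt "0.002 0 0 0 0 0 1" --pt "0.004 0 0 0 0 0 1" --pt "0.006 0 0 0 0 0 1" --pt "0.006 0 0 0 0 0 1" --pt "0.006 0 0 0 0 0 1"

```text
t: 15.9
position: [0.6429, 0.074, 0.0246]
ee_rot: [[-1.0, -0.001, -0.005], [-0.001, 1.0, -0.0], [0.005, -0.0, -1.0]]
contact_force: [-8.9, 0.7, 6.3]
finger_gap: 0.0
```

Call:
step_arm --pt "0.002 0 0 0 0 0 1" --pt "0.004 0 0 0 0 0 1" --pt "0.006 0 0 0 0 0 1" --pt "0.006 0 0 0 0 0 1" --pt "0.006 0 0 0 0 0 1"

```text
t: 16.4
position: [0.643, 0.074, 0.0242]
ee_rot: [[-1.0, -0.0, -0.01], [-0.0, 1.0, -0.001], [0.01, -0.001, -1.0]]
contact_force: [-18.7, 1.1, 14.2]
finger_gap: -0.0001
```

Call:
step_arm --pt "-0.01 0 0 0 0 0 1" --pt "-0.03 -0.01 0 0 0 0 1" --pt "-0.06 -0.04 0 0 0 0 1" --pt "-0.06 -0.04 0.1 0 0 0 1" --pt "-0.06 -0.04 0.2 0 0 0 1"

```text
t: 16.9
position: [0.6165, 0.0531, 0.1244]
ee_rot: [[-1.0, 0.0, -0.003], [0.0, 1.0, -0.0], [0.003, -0.0, -1.0]]
contact_force: [2.0, -0.6, -0.2]
finger_gap: 0.0001
```

Call:
step_arm --pt "0 0 0.1 0 0 0 1" --pt "-0.05 -0.02 0.2 0 0 0 1" --pt "-0.15 -0.04 0.3 0 0 0 1" --pt "-0.25 -0.06 0.3 0 0 0 1" --pt "-0.35 -0.06 0.3 0 0 0 1"

```text
t: 17.4
position: [0.4652, 0.0246, 0.2748]
ee_rot: [[-1.0, 0.0, 0.005], [0.0, 1.0, -0.0], [-0.005, -0.0, -1.0]]
contact_force: [-0.1, 0.0, 0.1]
finger_gap: -0.0002
```

```bash
python3 - <<'E'
from workcell import manip
import cv2,numpy as np
b=manip.read_camera('top');a=manip.read_camera('scene')
s=manip.read_state();print(s['t'],s['position'],s['contact_force'])
cv2.imwrite("pics/t16.png",b);cv2.imwrite("pics/s16.png",a)
cv2.imwrite("pics/v16.png",cv2.resize(a[190:370,140:380],(800,600),interpolation=cv2.INTER_CUBIC))
E
```

```text
17.5 [0.45989817 0.02461315 0.27321017] [-0.00516213 -0.03684209 -0.27137314]
```

View pics/v16.png

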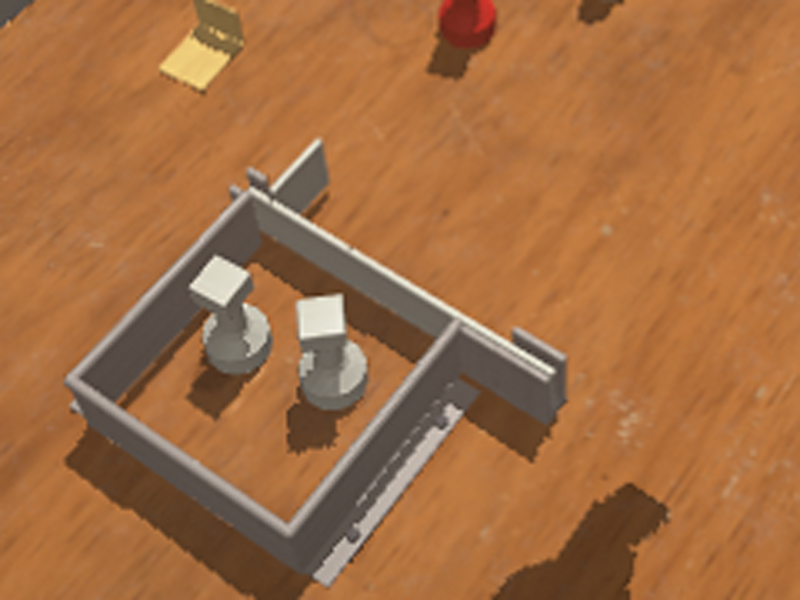

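View pics/t16.png

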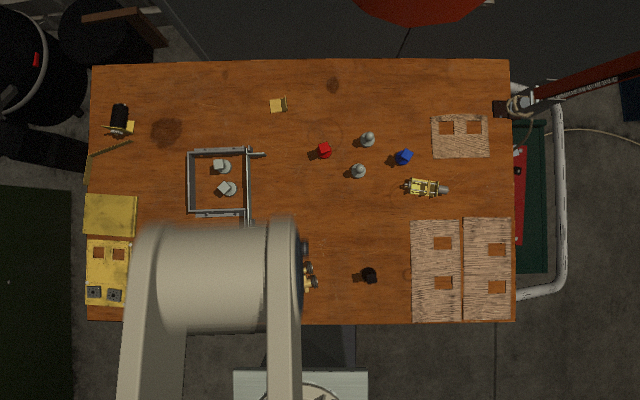

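View pics/s16.png

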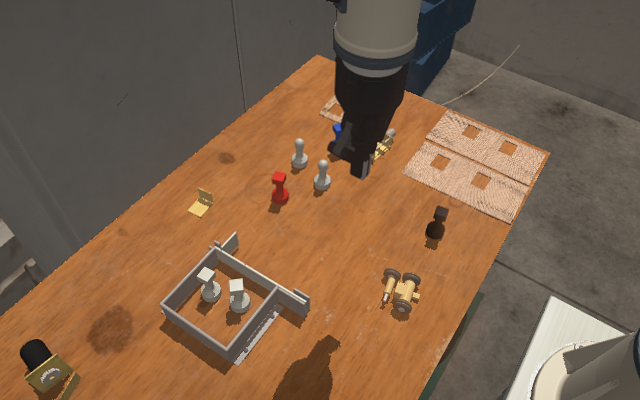

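Call:
step_arm --pt "0 0 0 0 0 0 1" --pt "0 0 0 0 0 0 1" --pt "0 0 0 0 0 0 1" --pt "0 0 0 0 0 0 1" --pt "0 0 0 0 0 0 1"

```text
t: 18.0
position: [0.4658, 0.0255, 0.2724]
ee_rot: [[-1.0, -0.001, -0.001], [-0.001, 1.0, -0.0], [0.001, -0.0, -1.0]]
contact_force: [-0.2, -0.3, -0.5]
finger_gap: 0.0
```

```bash
python3 - <<'E'
from h import *
# reject feet, scene view (v16 crop /3.333 + offset), z=14mm
for p in [(236,333),(333,368)]: print(plane('scene',(140+p[0]*.3,190+p[1]*.3),.014))
print(manip.sign_off())
E
```

```text
[0.62751949 0.17707637 0.014     ]
[0.5752695  0.16381249 0.014     ]
the job is handed in; nothing more can be done
None
```

Both square-capped stanchions are standing in the reject pen, the gate is shut, and I handed the job in at about 18 s of the 72 s allowed.

- **How they were moved:** I slid each reject along the table with the fingers closed lightly (20 N) around its foot, not pushed with a single contact. In the pictures they stayed on the table the whole way. I then pushed the gate by its tab with closed fingers and backed the arm off clear of everything.
- **Rejects:** The last pictures show both upright inside the pen. Their feet measure about (0.628, 0.177) and (0.575, 0.164) in world x, y, which is roughly 43 to 57 mm past the mouth.
- **Gate:** It hit its hard stop, with the fingers held at x = 0.643 while the push force rose to about 19 N sideways. The leaf spans the whole mouth in the pictures. I had no direct reading of the gate joint.
- **Bystanders:** In the final pictures both ball-topped stanchions, the bracket and the look-alikes are where they started. The gearbox looks unmoved in the top view. The arm hid most of the bogie there, but the scene view shows it unmoved. I compared these by eye and did not measure them again.
- **Disagreements:** Heights measured from two views came out about 3 to 10 mm below the stated sizes. The gate measured about 18 mm short of fully open at the start. Neither affected the result.

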